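# Put the router's guide bush away in the bit drawer

## Robot

A 6-joint arm with a two-finger parallel gripper is mounted at the origin on the work surface. World frame = base frame: x ahead of the robot, y to its left, z up, the work surface at z = 0. Lengths are in m, angles in degrees, forces in N, time in s.
With the tool pointing down it reaches from about 0.3 to 0.75 m from the base axis. Payload 8.5 kg.
Tool frame: the origin (TCP) lies on the centre line of the jaws, within the pads' length; the fingertips stand 17 mm ahead of it and the grasp point (between the pads) lies 2 mm behind it; z points along the fingers, y is the direction in which the jaws open and shut (so a half turn about z gives the same grasp; the last joint's range is limited). The gripper opens to 85 mm and grips with 20 to 120 N. Pads are 22 mm wide; open, the fingers measure 114 mm over their backs; the gripper's body (76 mm by 85 mm) begins 54 mm behind the grasp point. The pads swing forward as they close: fully open they stand 13 mm farther back than shut.
Start: joints at [-89.628, 21.807, 74.336, -0, 83.858, -12.336], TCP at [0.121, -0.537, 0.248] pointing down, gripper open.
Joint ranges: [-178.18, 178.18], [-50.72, 133.34], [12.68, 142.11], [-81.47, 261.47], [9.98, 163.14], [-165.26, 165.26]. Speed limits (degrees/s): [136.94, 136.94, 180, 180, 180, 180].

## Interface

Orientations are given as a 3x3 rotation matrix whose columns are the frame's x, y, z axes.
In Python, from rig import env, imaging, close_job gives the robot as it stands.
- The arm moves only by the tool step_arm, never from a script. Its argument "steps" is one flat list of numbers, 7 for each row, row after row: the opening, from 0 (shut) to 1 (fully open), then the shift along the tool's x, y, z as a fraction of full scale, then the turn, a rotation vector about the tool's x, y, z as a fraction of full scale. A call has 1 to 10 rows; each row is the pose to reach, as a shift and turn from the pose commanded when the call began, along the tool's axes at that moment; what a row does not reach only later rows make up. Full scale, the value 1, is 0.3 m for a shift and 45 degrees for a turn. A row lasts 1/10 s, in which the tool goes at most 50 mm and 8.59 degrees, less where a joint would pass 70% of its speed; a pose out of reach is approached as far as the arm can. A call with a number of a shift or a turn outside -1 to 1 is refused whole. A call with a gripper value outside its range is refused whole. The fingers move at their own pace and stop on an object; "grip_force" is the grip in N (left out, the last holds). Time passes only in rows, so rows that repeat a pose let the fingers close. It gives the time, the measured TCP pose, the force and the opening at its end, in the units of the state.
- env.observe(): the state, without advancing time (a new reading comes with each control period).
- imaging.get_image(name): name is "side" or "top" or "wrist"; returns (picture, depth): 420x560x3 uint8, blue, green, red; 420x560 float32, m along the optical axis (not along the pixel's ray), 0 where there is no reading.
- imaging.get_calibration(name): a dict with "camera_matrix" (3x3 intrinsics, pixels), "world_from_camera" (4x4, takes a point from camera to world coordinates). Camera axes: x right, y down, z forward; pixel columns grow to the right and rows downward; lengths in m; the calibration is good to about 2 mm. A picture is of the moment at which its call begins: read the wrist's pose just before it. get_calibration takes no time and is no camera call; for the wrist camera it gives the pose at the moment of the call.
- close_job(): hands the job in, once; it reports no verdict.
Trained networks look in the newest picture that a camera, given by its name, has taken for a name from the list of things; names that differ only in an ending like _2 or _b are one class to them, and where a whole thing is asked for, a point or a joint stands for the part that bears it (a point fixed in the world has none). Each returns a list of dicts, best first, with "score" (0 to 1); they miss things now and then, are a little off and sometimes report something else, mostly with a low value. They report only what shows in the picture. A call takes as long as a camera call. They do not tell look-alikes from the thing itself.
- imaging.spot_in(camera, target): "pixel" ([column, row] in pixels, amid what is visible of it).
- imaging.regions_of(camera, target): "mask" (420x560 bool, what is visible of it) and "pixel" ([column, row] in pixels, amid what is visible of it).
- imaging.pinpoint(camera, target): "pixel" ([column, row] in pixels: a listed point, or the origin of a listed thing).
The state is a dict: "time_s": time; "q": joint angles; "qvel": joint speeds; "joint_efforts": joint torques, N m; "position": TCP position; "tool_rot": TCP orientation; "ft_force": force on the tool from outside, world axes, zero at the start; "wrist_torque": the same for the moment, N m; "grip_width": finger opening in m.
Only numpy, scipy, OpenCV 4.12 (cv2) and the standard library are available. Lean on these libraries where they do the work, as an engineer would, in place of code of your own. Each camera call takes 0.05 s, during which the arm holds its last target.

## Task

A router is clamped base up in the bench vice with its guide bush still fitted: turn the bush about a quarter turn anticlockwise (seen from above) to free its bayonet and lift it off. Set it down flat, collar up, in the empty middle cell at the front of the open drawer, without dropping it in, then push the drawer fully shut. Leave the other tools where they are, and what is already in the drawer in its own cells.

Things in the scene. Friction and masses are not known exactly. Their poses are not given: they have to be found in the camera images.
- guide_bush_center (a point): Centre of the steel guide bush, 13 mm above its underside; z is up its collar. Round flange 50 mm wide, 8 mm thick; two bayonet lugs at its underside along +x and -x (61 mm over both, each 20 mm wide, 3 mm thick); on the flange a round hollow collar, 30 mm outside diameter, 18 mm high. 26 mm tall in all, about 90 g (60 to 130).
- collar (a point): Middle of the bush's collar, 17 mm above the bush's underside: the part to grasp, from any side, with the fingertips just above the base plate. When fitted, the flange is flush with the plate and only the collar stands out, 18 mm. Turned on against its stop, the collar merely slips in the fingers.
- base_plate (a point): Centre of the upward face of the router's fixed round base plate (black, 110 mm wide, 200 mm above the bench), on the bush's axis; z up. Bayonet: no spring or catch, 1.5 mm play sideways and up. The bush starts within 10 degrees of its locked stop; about 79 degrees anticlockwise of that stop is the other stop, where the lugs meet the gaps in the two lips and it lifts straight out.
- vice: Green bench vice, fixed, gripping the upturned router; origin on the bench under the router's axis. Its base is 200 (x) by 130 mm, its jaws 102 mm high, its screw and bar reach 155 mm to -x. Nothing round it stands higher than the base plate.
- cell (a point): Centre of the floor of the empty middle front cell of the open top drawer. Axes as the chest's: -x is the way the drawer opens, z up. Clear width 105 mm (x) and 110 mm (y). Plywood partitions, 30 mm above the floor, at its sides and back; front panel 54 mm above it. Fingers opened wider than the cell would meet the partitions. The +y cell holds router bits (33 mm high), the -y one a small bush.
- drawer_front (a point): Middle of the top edge of the drawer's outer front face (336 mm wide, 66 mm high). Axes as the chest's. Two round knobs, 24 mm wide, stick out 24 mm at 110 mm either side of the middle, 33 mm below the edge. The chest's top is 15 mm above the edge. Push it in +x between the knobs to shut.
- bit_drawer (a joint): How far the top drawer is out (m): 0 fully shut, 0.12 to 0.145 at the start, at most 0.17. About 2.5 N of friction (and 6 N per m/s); it stays where it is left. It weighs 1.2 kg.
- chest: Plywood bit chest, fixed, 340 mm wide (y), 280 mm deep, 165 mm high; origin on the bench under the middle of its front face, x pointing into it. Only its top drawer moves. The chest's top is 69 mm above the cell's floor; at the start all of the cell is out in front of the chest.
- small_bush_center (a point): Centre of a smaller guide bush (same flange, collar 17 mm diameter, 20 mm tall in all) lying in the drawer's -y front cell (105 by 88 mm). Leave it there.
- battery_center (a point): Centre of the router's black battery pack, 115 by 75 by 60 mm, lying on the bench in front of the robot. Leave it alone.
- gouge_center (a point): Middle of a carving gouge, 230 mm long and 27 mm thick, lying on the bench; x runs from its wooden handle to its blade. Leave it alone.
- mallet_center (a point): Middle of a wooden mallet lying on the bench, 255 mm long, head 80 by 130 by 58 mm at its +x end. Leave it alone.
Things that resemble listed ones, but are neither listed nor needed, are in the scene too. What is shaped like the part that bears guide_bush_center but black or brown is not meant.

How it is judged (in metres and radians):
On the way, in this order (a step that is already met when the one before it is completed fails the run):
1. the guide bush is lifted off the router (z of guide_bush_center in the frame of base_plate above 0.03 m), for 0.1 s.
2. the bush lies flat, collar up, in the empty cell, let go, with the drawer still open (x of guide_bush_center in the frame of cell between -0.028 and 0.028 m and y of guide_bush_center in the frame of cell between -0.031 and 0.031 m and z of guide_bush_center in the frame of cell below 0.017 m and angle between guide_bush_center's own z axis and vertical below 0.12 rad and contact force between guide_bush and the fingers below 0.1 N and value of joint bit_drawer above 0.06 m), for 0.2 s.
At the end, for the whole second after the job is handed in: The drawer is shut to within 5 mm; the guide bush lies at rest in the middle front cell, flat on its floor (within 7 degrees) with its collar up; the smaller bush is still in its own cell (value of joint bit_drawer below 0.005 m and linear speed of guide_bush below 0.02 m/s and x of guide_bush_center in the frame of cell between -0.028 and 0.028 m and y of guide_bush_center in the frame of cell between -0.031 and 0.031 m and z of guide_bush_center in the frame of cell below 0.017 m and angle between guide_bush_center's own z axis and vertical below 0.12 rad and y of small_bush_center in the frame of cell below -0.075 m and z of small_bush_center in the frame of cell between 0 and 0.03 m); the robot touches nothing.
It fails at once if the bush is dropped into the drawer (moving faster than 0.7 m/s low over the cell) (linear speed of guide_bush above 0.7 m/s and horizontal distance between guide_bush_center and cell below 0.08 m and z of guide_bush_center in the frame of cell below 0.05 m).
It fails at once if the battery is moved more than 30 mm (distance of battery_center from where it was at the start of the episode above 0.03 m).
It fails at once if the gouge is moved more than 30 mm (distance of gouge_center from where it was at the start of the episode above 0.03 m).
It fails at once if the mallet is moved more than 30 mm (distance of mallet_center from where it was at the start of the episode above 0.03 m).
It also fails if it takes over 64 s, if anything falls off the work surface, if the arm or the gripper's body presses on something with over 40 N, if the wrist force passes 120 N, or if a joint passes its speed limit or range.

## Working session

There is one attempt and no reset: what is moved stays moved. The work goes in short steps, Python scripts to look and compute and a tool call to move; the robot and the scene stay as the last step left them, time stands still between calls to the robot, and variables do not carry over. Pictures are saved under pics/ and viewed, and the job is handed in when it is done.

Besides the shell and the picture viewer there is one more tool, called after "Emit:" by a JSON object that holds its "method" and its "body", one argument or row to a line. step_arm: Moves the arm, as the interface text tells. Shift numbers are shares of 0.3 m and turn numbers shares of 45 degrees, none past 1 either way. Its arguments: {"type":"object","properties":{"steps":{"type":"array","items":{"type":"number"}},"grip_force":{"type":"number"}},"required":["steps"]}

```bash
ls; mkdir -p pics; cat > h.py <<'E'
from rig import env, imaging, close_job
import numpy as np, cv2
def snap(n,f):
    im,d=imaging.get_image(n); cv2.imwrite('pics/'+f,im); c=imaging.get_calibration(n)
    return im,d,np.array(c['camera_matrix']),np.array(c['world_from_camera'])
def p2w(px,z,K,T):
    r=np.linalg.inv(K)@np.array([px[0],px[1],1.0]); p=T@np.append(r*z,1); return p[:3]
def ray(px,zw,K,T):
    r=T[:3,:3]@(np.linalg.inv(K)@np.array([px[0],px[1],1.0])); o=T[:3,3]
    return o+r*(zw-o[2])/r[2]
def dep(d,px,w=2):
    a=d[int(px[1])-w:int(px[1])+w+1,int(px[0])-w:int(px[0])+w+1]; a=a[a>0]; return np.median(a) if a.size else 0
E
python3 - <<'E'
from h import *
np.set_printoptions(precision=4,suppress=True)
s=env.observe(); print(s['time_s'],s['position'],s['tool_rot'],s['grip_width'])
for c in ['top','side','wrist']:
    im,d,K,T=snap(c,c+'0.png'); print(c,T[:3,3],T[:3,2])
    for t in ['guide_bush_center','base_plate','cell','drawer_front']:
        for r in imaging.pinpoint(c,t)[:3]:
            z=dep(d,r['pixel']); print(t,np.round(r['score'],2),np.round(r['pixel'],1),p2w(r['pixel'],z,K,T))
E
```

```text
pics
0.0 [ 0.121  -0.5362  0.2477] [[ 0.9755  0.22    0.    ]
 [ 0.22   -0.9755  0.0015]
 [ 0.0003 -0.0015 -1.    ]] 0.08514581593833703
top [ 0.4229 -0.0637  1.2363] [ 0.104  -0.0285 -0.9942]
guide_bush_center 0.81 [391.6 238.9] [ 0.4966 -0.381   0.0016]
guide_bush_center 0.72 [397.2 181.8] [ 0.6356 -0.3962  0.0027]
guide_bush_center 0.68 [273.7 174.5] [ 0.649  -0.0956  0.0014]
base_plate 0.73 [341.3 164.1] [ 0.6395 -0.2309  0.1847]
cell 0.62 [144.3 193.9] [0.5835 0.1922 0.0962]
drawer_front 0.5 [142.9 293.3] [0.3627 0.2031 0.0245]
side [0.0086 0.6818 0.6876] [ 0.4878 -0.7004 -0.521 ]
guide_bush_center 0.51 [364.7 205.1] [ 0.485  -0.3729  0.0202]
guide_bush_center 0.47 [286.7 146.4] [ 0.6255 -0.226   0.2056]
guide_bush_center 0.4 [315.2 190.7] [ 0.5703 -0.266   0.0865]
base_plate 0.92 [283.4 145.6] [ 0.632  -0.222   0.2075]
base_plate 0.54 [283.8 141.3] [ 0.6326 -0.2248  0.2171]
cell 0.97 [172.2 285.4] [0.5944 0.1969 0.096 ]
drawer_front 0.98 [205.9 278.2] [0.509  0.194  0.1477]
wrist [ 0.193  -0.5209  0.3741] [-0.2783 -0.062  -0.9585]
```

View pics/top0.png

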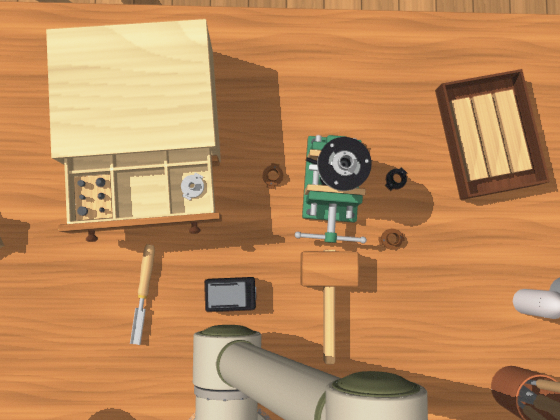

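View pics/side0.png

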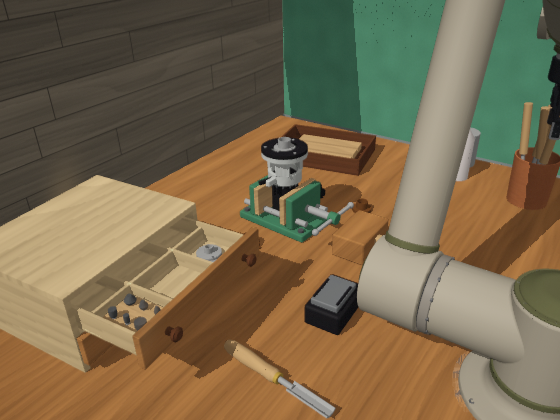

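View pics/wrist0.png

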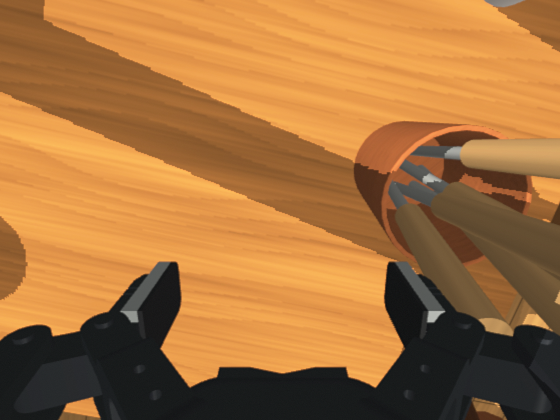

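The top view shows the vice and bush at about (346,161). The drawer is on the left, with its empty middle cell at about (149,190) and the small bush at (193,186). The battery is at (230,294), the gouge at (143,295) and the mallet below the vice. Next I'll get geometry from depth.

```bash
python3 - <<'E'
from h import *
np.set_printoptions(precision=4,suppress=True)
def cloud(d,K,T):
    v,u=np.mgrid[0:420,0:560]; r=np.stack([u,v,np.ones_like(u)],-1)@np.linalg.inv(K).T*d[...,None]
    return r@T[:3,:3].T+T[:3,3]
for c in ['top','side']:
    im,d,K,T=snap(c,c+'1.png'); P=cloud(d,K,T); ok=d>0
    near=ok&(np.hypot(P[...,0]-.635,P[...,1]+.23)<.1)
    pl=near&(P[...,2]>.185)&(P[...,2]<.208); a=P[pl]
    print(c,'plate n',pl.sum(),'z',np.median(a[:,2]))
    (x,y),rad=cv2.minEnclosingCircle(a[:,:2].astype(np.float32)); print('circ',x,y,rad, 'mean',a.mean(0))
    co=near&(P[...,2]>.210); a=P[co]; print('collar n',co.sum(),a.mean(0),a.max(0),a.min(0)); 
    (x,y),rad=cv2.minEnclosingCircle(a[:,:2].astype(np.float32)); print('circ',x,y,rad)
    # chest top
    ch=ok&(np.abs(P[...,2]-.165)<.006)&(P[...,1]>0); a=P[ch][:,:2].astype(np.float32)
    print('chest',cv2.minAreaRect(a))
    dr=ok&(np.abs(P[...,2]-.150)<.006)&(P[...,1]>0)&(P[...,0]<.56); a=P[dr][:,:2].astype(np.float32)
    print('front',len(a),cv2.minAreaRect(a),np.median(P[dr][:,2]))
    for t in ['cell','drawer_front','chest','guide_bush','small_bush_center']:
        for r in imaging.pinpoint(c,t)[:2]:
            print(t,np.round(r['score'],2),np.round(r['pixel'],1),ray(r['pixel'],{'cell':.096,'drawer_front':.15,'chest':0,'guide_bush':.205,'small_bush_center':.106}[t],K,T))
E
```

```text
top plate n 2133 z 0.2001871642299624
circ 0.6388416290283203 -0.23488791286945343 0.055681001394987106 mean [ 0.6377 -0.2335  0.1996]
collar n 74 [ 0.6391 -0.234   0.2169] [ 0.6536 -0.2196  0.2227] [ 0.6241 -0.249   0.2101]
circ 0.639033854007721 -0.2345571219921112 0.015443121083080769
chest ((0.5277189016342163, 0.19096313416957855), (0.8337296843528748, 0.3414635956287384), 5.3560566902160645)
front 1222 ((0.3172755837440491, 0.17088443040847778), (0.41708019375801086, 0.3361121118068695), 5.2794108390808105) 0.15028814985888816
cell 0.95 [144.4 194.5] [0.5822 0.192  0.096 ]
drawer_front 0.91 [138.  225.2] [0.5097 0.1908 0.15  ]
drawer_front 0.45 [346.  162.8] [ 0.6497 -0.2465  0.15  ]
chest 0.83 [146.7 166.2] [0.6645 0.2106 0.    ]Traceback (most recent call last):
  File "<stdin>", line 20, in <module>
ValueError: it knows: base_plate, battery_center, cell, chest, collar, drawer_front, gouge_center, guide_bush_center, mallet_center, small_bush_center, vice
```

```bash
python3 - <<'E'
from h import *
np.set_printoptions(precision=4,suppress=True)
def cloud(d,K,T):
    v,u=np.mgrid[0:420,0:560]; r=np.stack([u,v,np.ones_like(u)],-1)@np.linalg.inv(K).T*d[...,None]
    return r@T[:3,:3].T+T[:3,3]
for c in ['top','side']:
    im,d,K,T=snap(c,c+'1.png'); P=cloud(d,K,T); ok=d>0
    if c=='side':
        near=ok&(np.hypot(P[...,0]-.638,P[...,1]+.233)<.08)
        a=P[near&(P[...,2]>.19)&(P[...,2]<.208)]; print('plate',cv2.minEnclosingCircle(a[:,:2].astype(np.float32)),np.median(a[:,2]))
        a=P[near&(P[...,2]>.214)]; print('collar',len(a),cv2.minEnclosingCircle(a[:,:2].astype(np.float32)))
    ch=ok&(np.abs(P[...,2]-.165)<.006)&(P[...,1]>-.02)&(P[...,0]>.6)&(P[...,0]<1); a=P[ch][:,:2].astype(np.float32)
    print('chest',cv2.minAreaRect(a))
    dr=ok&(np.abs(P[...,2]-.150)<.006)&(P[...,1]>0)&(P[...,0]<.56)&(P[...,0]>.46); a=P[dr][:,:2].astype(np.float32)
    print('front',len(a),cv2.minAreaRect(a),cv2.boxPoints(cv2.minAreaRect(a)))
    # cell floor region z
    f=ok&(np.abs(P[...,0]-.585)<.03)&(np.abs(P[...,1]-.195)<.03); print('floor z',np.median(P[f][:,2]))
    for t,z in [('cell',.096),('drawer_front',.15)]:
        for r in imaging.pinpoint(c,t)[:1]:
            print(t,np.round(r['score'],2),np.round(r['pixel'],1),ray(r['pixel'],z,K,T))
E
```

```text
chest ((0.8025025129318237, 0.21670396625995636), (0.2835591733455658, 0.3415049612522125), 5.333323001861572)
front 1111 ((0.5175801515579224, 0.1895182877779007), (0.014653695747256279, 0.33619770407676697), 5.383363723754883) [[0.4945 0.3562]
 [0.5261 0.0215]
 [0.5406 0.0228]
 [0.5091 0.3576]]
floor z 0.09637659502251705
cell 0.96 [142.8 193.5] [0.5844 0.1956 0.096 ]
drawer_front 0.87 [137.8 223.6] [0.5131 0.1914 0.15  ]
plate ((0.6377368569374084, -0.23253123462200165), 0.05673283711075783) 0.1999273315460515
collar 56 ((0.6374349594116211, -0.23477646708488464), 0.016704097390174866)
chest ((0.8024855256080627, 0.21584567427635193), (0.2860398292541504, 0.34370288252830505), 5.271554946899414)
front 1373 ((0.5173465013504028, 0.19103622436523438), (0.017599809914827347, 0.3357278108596802), 5.256466865539551) [[0.4932 0.3574]
 [0.524  0.0231]
 [0.5415 0.0247]
 [0.5107 0.359 ]]
floor z 0.0959177973408245
cell 0.77 [176.7 288. ] [0.5823 0.1978 0.096 ]
drawer_front 0.8 [206.1 276.9] [0.5089 0.1933 0.15  ]
```

Both cameras agree. The bush axis is at about (0.638, -0.234), the chest yaw is about 5.3°, the drawer front middle is about (0.510, 0.190) and the cell is about (0.580, 0.196). Now I'll lift and head for the bush.

Emit:
{"method": "step_arm", "body": {
  "steps": [1, 0, 0, -0.27, 0, 0, 0, 1, 0, 0, -0.27, 0, 0, 0, 1, 0.95, -0.3, -0.27, 0, 0, 0, 1, 0.95, -0.3, -0.27, 0, 0, 0, 1, 0.95, -0.3, -0.27, 0, 0, 0, 1, 0.95, -0.3, -0.27, 0, 0, 0, 1, 0.95, -0.3, -0.27, 0, 0, 0, 1, 0.95, -0.3, -0.27, 0, 0, 0, 1, 0.95, -0.3, -0.27, 0, 0, 0]
}}

```text
time_s: 2.15
position: [0.383, -0.3828, 0.3294]
tool_rot: [[0.974, 0.226, 0.001], [0.226, -0.974, 0.001], [0.001, -0.0, -1.0]]
ft_force: [-0.9, -0.9, -0.2]
grip_width: 0.0855
```

Emit:
{"method": "step_arm", "body": {
  "steps": [1, 0.95, -0.3, 0, 0, 0, 0, 1, 0.95, -0.3, 0, 0, 0, 0, 1, 0.95, -0.3, 0, 0, 0, 0, 1, 0.95, -0.3, 0, 0, 0, 0, 1, 0.95, -0.3, 0, 0, 0, 0, 1, 0.95, -0.3, 0, 0, 0, 0, 1, 0.95, -0.3, 0, 0, 0, 0, 1, 0.95, -0.3, 0, 0, 0, 0]
}}

```text
time_s: 2.95
position: [0.6378, -0.2355, 0.3284]
tool_rot: [[0.975, 0.221, -0.001], [0.221, -0.975, 0.0], [-0.001, -0.001, -1.0]]
ft_force: [0.4, 0.0, 0.1]
grip_width: 0.0856
```

```bash
cat >> h.py <<'E'
np.set_printoptions(precision=4,suppress=True)
def go(p,yaw=None):
    s=env.observe(); R=np.array(s['tool_rot']); 
    sh=R.T@(np.array(p)-np.array(s['position']))/.3
    cy=np.degrees(np.arctan2(R[1,0],R[0,0])); print('t',s['time_s'],'pos',np.array(s['position']),'yaw',cy,'q',np.array(s['q']),'w',s['grip_width'],'F',np.array(s['ft_force']))
    print('shift',sh, 'turn z', None if yaw is None else -(yaw-cy)/45)
E
python3 - <<'E'
from h import *
im,d,K,T=snap('wrist','w1.png'); go([.638,-.234,.235])
for t in ['collar','guide_bush_center','base_plate']:
    for r in imaging.pinpoint('wrist',t)[:2]:
        print(t,round(r['score'],2),np.array(r['pixel']),ray(r['pixel'],{'collar':.209,'guide_bush_center':.205,'base_plate':.2}[t],K,T))
E
```

```text
t 3.0 pos [ 0.637  -0.2362  0.329 ] yaw 12.685633515320788 q [-30.2933  34.4372  39.7533  -0.0217 105.8411  47.0152] w 0.08545083903370528 F [-0.2211 -1.0874 -1.0813]
shift [ 0.0049 -0.0063  0.3135] turn z None
collar 0.93 [169.9 128.5] [ 0.6727 -0.1487  0.209 ]
collar 0.7 [400. 178.] [ 0.6745 -0.3152  0.209 ]
guide_bush_center 0.76 [283.4 196.9] [ 0.641  -0.2366  0.205 ]
guide_bush_center 0.71 [171.5 123.1] [ 0.676  -0.1481  0.205 ]
base_plate 0.63 [282.2 196.7] [ 0.6396 -0.236   0.2   ]
```

View pics/w1.png

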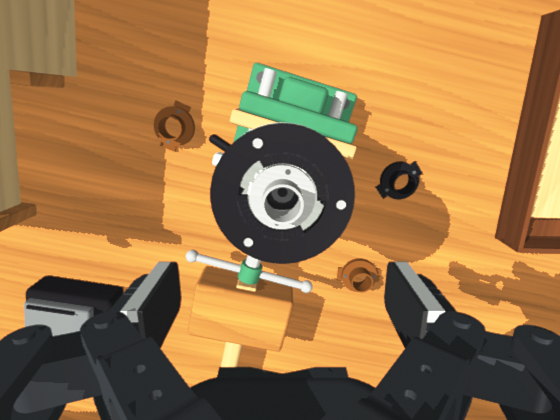

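The bush (pale grey) sits in the black plate, with the collar ring at about (285,203) and the slots at (255,177) and (311,218). I'll refine the centre from the wrist depth.

```bash
python3 - <<'E'
from h import *
im,d,K,T=snap('wrist','w2.png')
v,u=np.mgrid[0:420,0:560]; P=(np.stack([u,v,np.ones_like(u)],-1)@np.linalg.inv(K).T*d[...,None])@T[:3,:3].T+T[:3,3]
n=(d>0)&(np.hypot(P[...,0]-.638,P[...,1]+.234)<.07)
a=P[n&(P[...,2]>.194)&(P[...,2]<.206)]; print('plate',cv2.minEnclosingCircle(a[:,:2].astype(np.float32)),np.median(a[:,2]))
a=P[n&(P[...,2]>.215)&(P[...,2]<.225)]; print('col',len(a),cv2.minEnclosingCircle(a[:,:2].astype(np.float32)),np.median(a[:,2]))
print(ray([285,203],.218,K,T))
E
```

```text
plate ((0.6397398710250854, -0.23521339893341064), 0.05529267340898514) 0.20018254704056063
col 422 ((0.6399281620979309, -0.2353886514902115), 0.015322250314056873) 0.21801002708965572
[ 0.6397 -0.2383  0.218 ]
```

Emit:
{"method": "step_arm", "body": {
  "steps": [1, 0.006, 0, 0.2, 0, 0, 0, 1, 0.006, 0, 0.2, 0, 0, 0, 1, 0.006, 0, 0.36, 0, 0, 0, 1, 0.006, 0, 0.36, 0, 0, 0, 1, 0.006, 0, 0.36, 0, 0, 0, 0.5, 0.006, 0, 0.36, 0, 0, 0, 0.5, 0.006, 0, 0.36, 0, 0, 0]
}}

```text
time_s: 3.9
position: [0.6398, -0.2356, 0.224]
tool_rot: [[0.976, 0.22, 0.004], [0.22, -0.976, -0.002], [0.003, 0.003, -1.0]]
ft_force: [-0.6, -0.4, 0.8]
grip_width: 0.0587
```

```bash
python3 - <<'E'
from h import *
snap('wrist','w3.png'); snap('side','s3.png'); go([.639,-.235,.219])
E
```

```text
t 4.0 pos [ 0.6395 -0.2353  0.2229] yaw 12.707117160376823 q [-30.1324  36.396   52.9511  -0.0015  90.5097  47.1605] w 0.04398720114051608 F [-0.547  -0.0798 -0.4953]
shift [-0.0015 -0.0015  0.0131] turn z None
```

View pics/w3.png

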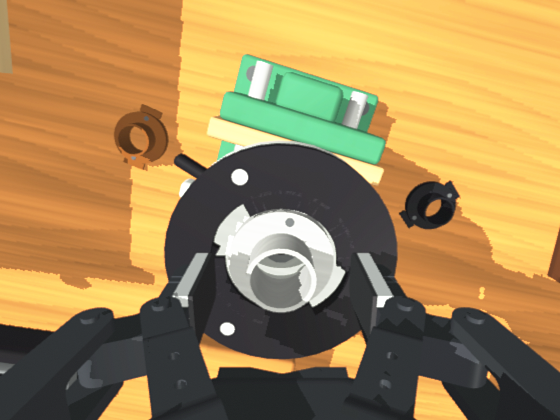

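View pics/s3.png

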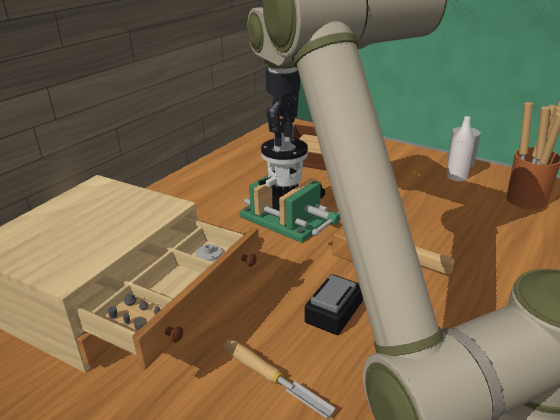

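The collar at (281,275) is centred between the pads at (195, 280) and (372, 280). I'll go down 3 mm and close.

Emit:
{"method": "step_arm", "body": {
  "steps": [0.5, 0, 0, 0.01, 0, 0, 0, 0, 0, 0, 0.01, 0, 0, 0, 0, 0, 0, 0.01, 0, 0, 0, 0, 0, 0, 0.01, 0, 0, 0, 0, 0, 0, 0.01, 0, 0, 0, 0, 0, 0, 0.01, 0, 0, 0],
  "grip_force": 40
}}

```text
time_s: 4.6
position: [0.6392, -0.2351, 0.2184]
tool_rot: [[0.975, 0.22, 0.0], [0.22, -0.975, 0.0], [0.0, -0.0, -1.0]]
ft_force: [-0.6, 0.2, 0.3]
grip_width: 0.0285
```

```bash
python3 - <<'E'
from h import *
snap('wrist','w4.png'); go([.639,-.235,.219])
E
```

```text
t 4.65 pos [ 0.6392 -0.2351  0.2184] yaw 12.707959272131362 q [-30.1313  36.5625  53.3807   0.0016  90.0565  47.1608] w 0.028287708809983884 F [-0.1107 -0.0184  0.5122]
shift [-0.0005 -0.0006 -0.0022] turn z None
```

View pics/w4.png

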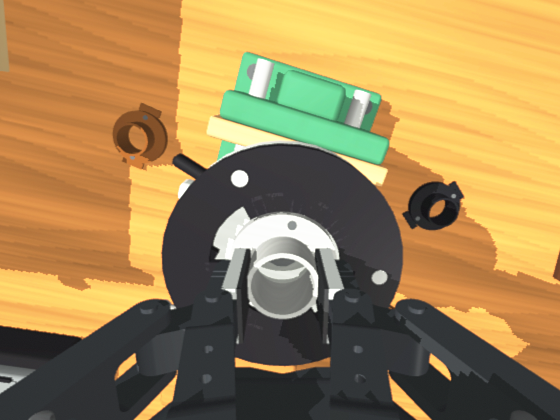

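Gripped. Now turning 45° anticlockwise (negative tool z).

Emit:
{"method": "step_arm", "body": {
  "steps": [0, 0, 0, 0, 0, 0, -0.12, 0, 0, 0, 0, 0, 0, -0.25, 0, 0, 0, 0, 0, 0, -0.4, 0, 0, 0, 0, 0, 0, -0.55, 0, 0, 0, 0, 0, 0, -0.7, 0, 0, 0, 0, 0, 0, -0.85, 0, 0, 0, 0, 0, 0, -1, 0, 0, 0, 0, 0, 0, -1]
}}

```text
time_s: 5.45
position: [0.6392, -0.2352, 0.2184]
tool_rot: [[0.533, 0.846, 0.0], [0.846, -0.533, -0.0], [-0.0, 0.0, -1.0]]
ft_force: [-0.7, -1.6, 0.5]
grip_width: 0.0286
```

```bash
python3 - <<'E'
from h import *
snap('wrist','w5.png'); go([.6392,-.2351,.2184]); print(env.observe()['wrist_torque'])
E
```

```text
t 5.5 pos [ 0.6392 -0.2352  0.2183] yaw 57.56451078540053 q [-30.1311  36.5623  53.3816  -0.0072  90.0548   2.3044] w 0.028442171300463885 F [ 0.2062 -0.1915  1.5043]
shift [ 0.0002 -0.     -0.0002] turn z None
[0.0102 0.1237 0.0629]
```

View pics/w5.png

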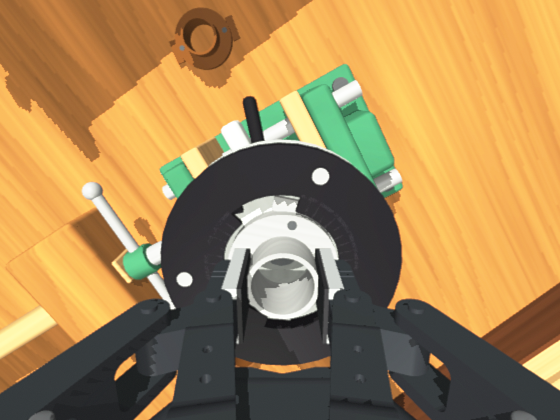

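The bush turns with the gripper, since its dot stays at (291,225). Continuing about 37° to the other stop.

Emit:
{"method": "step_arm", "body": {
  "steps": [0, 0, 0, 0, 0, 0, -0.12, 0, 0, 0, 0, 0, 0, -0.25, 0, 0, 0, 0, 0, 0, -0.4, 0, 0, 0, 0, 0, 0, -0.5, 0, 0, 0, 0, 0, 0, -0.6, 0, 0, 0, 0, 0, 0, -0.7, 0, 0, 0, 0, 0, 0, -0.76, 0, 0, 0, 0, 0, 0, -0.82, 0, 0, 0, 0, 0, 0, -0.82]
}}

```text
time_s: 6.4
position: [0.6373, -0.2344, 0.2184]
tool_rot: [[-0.077, 0.997, -0.005], [0.997, 0.077, 0.002], [0.003, -0.005, -1.0]]
ft_force: [-11.4, 4.4, 4.6]
grip_width: 0.0281
```

```bash
python3 - <<'E'
from h import *
snap('wrist','w6.png'); go([.6392,-.2351,.2184]); print(env.observe()['wrist_torque'])
E
```

```text
t 6.45 pos [ 0.6373 -0.2344  0.2184] yaw 94.3774947108732 q [-30.1416  36.4925  53.5077  -0.0483  90.3363 -34.5197] w 0.028578838444664415 F [-10.5577   4.4136   5.8582]
shift [-0.0028  0.0062 -0.0001] turn z None
[ 0.754   1.9454 -0.3923]
```

View pics/w6.png

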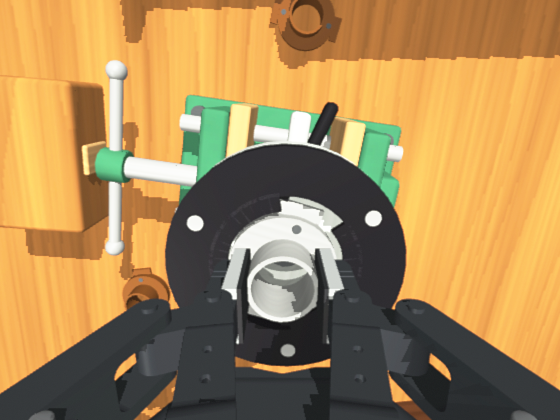

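The wrist now feels about 11 N sideways, and the dot has shifted to (297,229), so the bush is on the stop and slipping slightly. I'll try lifting gently.

Emit:
{"method": "step_arm", "body": {
  "steps": [0, 0, 0, -0.005, 0, 0, 0, 0, 0, 0, -0.01, 0, 0, 0, 0, 0, 0, -0.02, 0, 0, 0]
}}

```text
time_s: 6.75
position: [0.6372, -0.2344, 0.2211]
tool_rot: [[-0.076, 0.997, -0.009], [0.997, 0.076, 0.004], [0.005, -0.008, -1.0]]
ft_force: [-4.3, 0.9, -9.5]
grip_width: 0.0284
```

```bash
python3 - <<'E'
from h import *
snap('wrist','w7.png'); go([.6392,-.2351,.2184]); print(env.observe()['wrist_torque'])
E
```

```text
t 6.8 pos [ 0.6374 -0.2344  0.222 ] yaw 94.3609496888583 q [-30.1463  36.4627  52.9758  -0.0307  91.0615 -34.5087] w 0.028464825246427048 F [-7.6949  3.7796 -2.919 ]
shift [-0.0028  0.006   0.012 ] turn z None
[ 0.585   1.2945 -0.377 ]
```

View pics/w7.png

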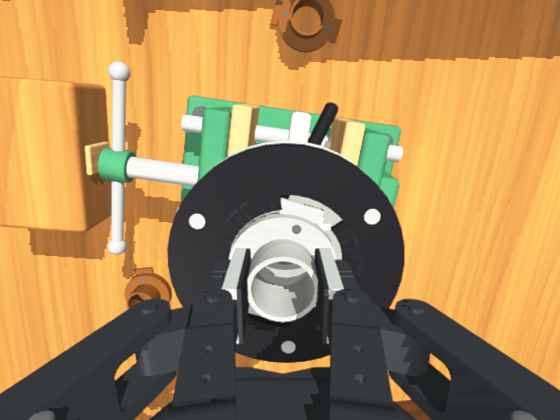

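The bush has risen about 4 mm with its flange edge above the plate, and the force is low. Continuing.

Emit:
{"method": "step_arm", "body": {
  "steps": [0, 0, 0, -0.015, 0, 0, 0, 0, 0, 0, -0.03, 0, 0, 0, 0, 0, 0, -0.06, 0, 0, 0, 0, 0, 0, -0.12, 0, 0, 0, 0, 0, 0, -0.25, 0, 0, 0, 0, 0, 0, -0.25, 0, 0, 0, 0, 0, 0, -0.25, 0, 0, 0]
}}

```text
time_s: 7.5
position: [0.6394, -0.2352, 0.3008]
tool_rot: [[-0.08, 0.997, 0.003], [0.997, 0.08, -0.002], [-0.002, 0.003, -1.0]]
ft_force: [0.4, -0.6, -2.1]
grip_width: 0.0283
```

```bash
python3 - <<'E'
from h import *
im,d,K,T=snap('wrist','w8.png'); im,d,K,T=snap('side','s8.png'); go([.582,.196,.30],95.3); print(env.observe()['wrist_torque'])
E
```

```text
t 7.6 pos [ 0.639  -0.235   0.2986] yaw 94.58856891555696 q [-30.1318  34.8292  43.8133  -0.0012 101.4348 -34.7206] w 0.028134255944067627 F [-0.1024 -0.3392 -0.9875]
shift [ 1.4474 -0.0745 -0.0036] turn z -0.015809579654289665
[0.0037 0.0008 0.0246]
```

View pics/w8.png

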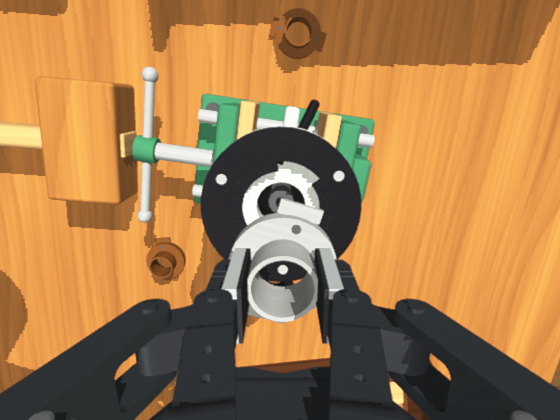

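View pics/s8.png

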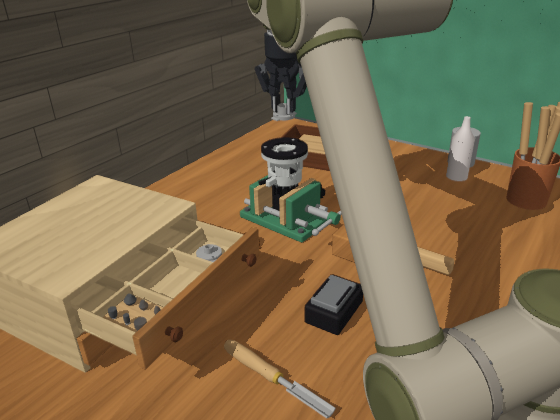

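The bush is off and held level. Moving to above the cell and turning so the jaws open along the drawer's y.

Emit:
{"method": "step_arm", "body": {
  "steps": [0, 0.12, 0, 0, 0, 0, 0.17, 0, 0.24, -0.01, 0, 0, 0, 0.34, 0, 0.36, -0.02, 0, 0, 0, 0.5, 0, 0.48, -0.03, 0, 0, 0, 0.67, 0, 0.6, -0.04, 0, 0, 0, 0.84, 0, 0.72, -0.04, 0, 0, 0, 0.99, 0, 0.72, -0.04, 0, 0, 0, 0.99, 0, 0.72, -0.04, 0, 0, 0, 0.99]
}}

```text
time_s: 8.4
position: [0.6097, -0.0203, 0.2987]
tool_rot: [[0.64, 0.768, -0.001], [0.768, -0.64, 0.0], [-0.001, -0.001, -1.0]]
ft_force: [-0.2, -0.9, -0.7]
grip_width: 0.0281
```

```bash
python3 - <<'E'
from h import *
go([.58,.196,.30],5.3)
E
```

```text
t 8.4 pos [ 0.6097 -0.0203  0.2987] yaw 50.18814270054836 q [-13.007   26.578   58.2966  -0.0142  95.1968  26.8036] w 0.02808274090234948 F [-0.1773 -0.9116 -0.735 ]
shift [ 0.4905 -0.5376 -0.0042] turn z 0.9975142822344081
```

Emit:
{"method": "step_arm", "body": {
  "steps": [0, 0.08, -0.09, 0, 0, 0, 0.17, 0, 0.16, -0.18, 0, 0, 0, 0.34, 0, 0.24, -0.27, 0, 0, 0, 0.5, 0, 0.32, -0.36, 0, 0, 0, 0.67, 0, 0.4, -0.45, 0, 0, 0, 0.84, 0, 0.49, -0.54, 0, 0, 0, 0.998, 0, 0.49, -0.54, 0, 0, 0, 0.998, 0, 0.49, -0.54, 0, 0, 0, 0.998]
}}

```text
time_s: 9.2
position: [0.5804, 0.1954, 0.2986]
tool_rot: [[0.996, 0.091, -0.001], [0.091, -0.996, -0.001], [-0.001, 0.0, -1.0]]
ft_force: [-0.4, 0.1, -1.4]
grip_width: 0.0284
```

```bash
python3 - <<'E'
from h import *
im,d,K,T=snap('wrist','w9.png'); go([.58,.196,.20],5.3)
c=np.cos(np.radians(5.3));s=np.sin(np.radians(5.3))
def cloud(d,K,T):
    v,u=np.mgrid[0:420,0:560]; r=np.stack([u,v,np.ones_like(u)],-1)@np.linalg.inv(K).T*d[...,None]
    return r@T[:3,:3].T+T[:3,3]
def prof(P,ok,n):
    x=(P[...,0]-.58)*c+(P[...,1]-.196)*s; y=-(P[...,0]-.58)*s+(P[...,1]-.196)*c; z=P[...,2]
    m=ok&(np.abs(y)<.02)&(np.abs(z-.126)<.008)&(x>0)&(x<.1); print(n,'back part x',np.percentile(x[m],[2,50,98]) if m.any() else 0)
    m=ok&(np.abs(y)<.02)&(np.abs(z-.150)<.006)&(x<0)&(x>-.1); print('front x',np.percentile(x[m],[2,50,98]) if m.any() else 0)
    for sg in (1,-1):
        m=ok&(np.abs(x)<.025)&(np.abs(z-.126)<.007)&(y*sg>.04)&(y*sg<.08); print('side y',sg,m.sum(),np.percentile(y[m],[2,50,98]) if m.any() else 0)
prof(cloud(d,K,T),d>0,'wrist')
for n in ('top','side'):
    im,d,K,T=snap(n,n+'9.png'); prof(cloud(d,K,T),d>0,n)
E
```

```text
t 9.25 pos [0.5805 0.1948 0.2988] yaw 5.1802731329517036 q [ 7.4935 26.821  57.8796 -0.0249 95.3504 92.3109] w 0.02818370079780504 F [-0.8055 -0.4968 -0.8075]
shift [-0.001  -0.0044  0.3292] turn z -0.002660597045517695
wrist back part x [0.0571 0.0597 0.0627]
front x [-0.0677 -0.0644 -0.0599]
side y 1 570 [0.0528 0.0562 0.0798]
side y -1 452 [-0.0629 -0.0593 -0.0569]
top back part x [0.0551 0.0578 0.0612]
front x [-0.0695 -0.063  -0.056 ]
side y 1 0 0
side y -1 81 [-0.0621 -0.0586 -0.0555]
side back part x [0.0535 0.0563 0.0615]
front x [-0.0702 -0.0655 -0.0563]
side y 1 141 [0.0544 0.0597 0.0657]
side y -1 111 [-0.0619 -0.0564 -0.0537]
```

View pics/w9.png

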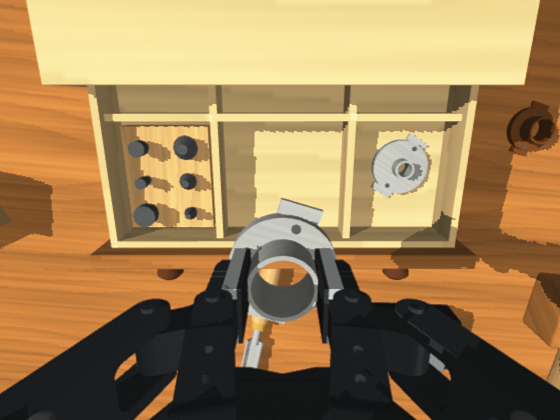

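View pics/side9.png

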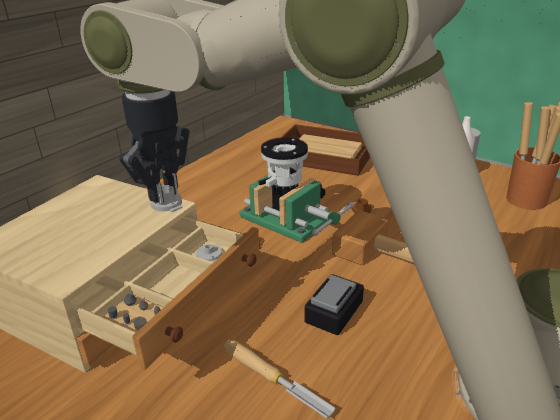

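The cell centre reads (0.580, 0.196) within 1–2 mm in all views. The bush is held level between the pads, and the small bush is at (400,167). Descending.

Emit:
{"method": "step_arm", "body": {
  "steps": [0, 0, -0.003, 0.1, 0, 0, 0, 0, 0, -0.003, 0.2, 0, 0, 0, 0, 0, -0.003, 0.3, 0, 0, 0, 0, 0, -0.003, 0.4, 0, 0, 0, 0, 0, -0.003, 0.48, 0, 0, 0, 0, 0, -0.003, 0.55, 0, 0, 0, 0, 0, -0.003, 0.55, 0, 0, 0, 0, 0, -0.003, 0.55, 0, 0, 0]
}}

```text
time_s: 10.15
position: [0.5805, 0.196, 0.1349]
tool_rot: [[0.996, 0.089, 0.0], [0.089, -0.996, 0.0], [0.0, 0.0, -1.0]]
ft_force: [0.1, -0.5, 0.6]
grip_width: 0.0282
```

```bash
python3 - <<'E'
from h import *
im,d,K,T=snap('wrist','w10.png'); im,d,K,T=snap('side','s10.png'); go([.58,.196,.1224],5.3)
E
```

```text
t 10.25 pos [0.5807 0.1965 0.1358] yaw 5.12543351787781 q [ 7.6415 33.4717 73.6666 -0.0017 72.7173 92.5166] w 0.028460829968806875 F [ 0.2521  0.0275 -0.1859]
shift [-0.0027  0.0013  0.0448] turn z -0.003879255158270883
```

View pics/w10.png

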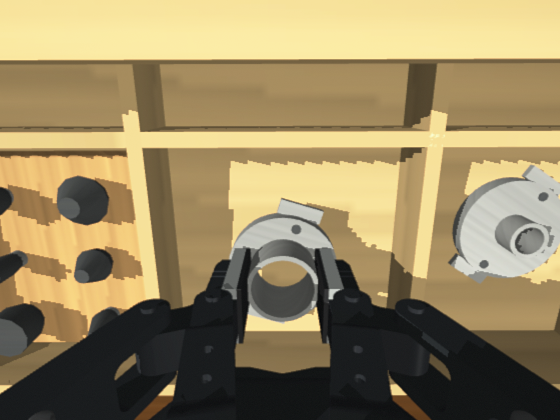

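View pics/s10.png

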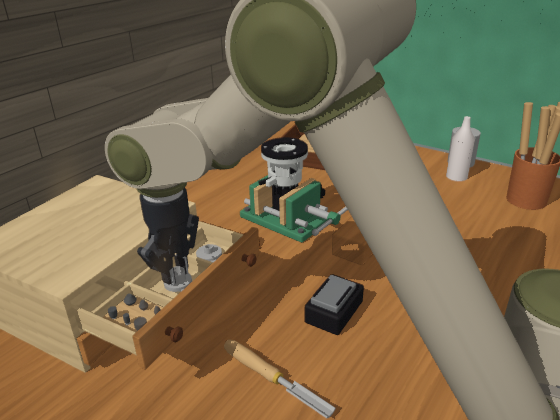

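The bush is at (283,280), inside the middle cell with clearance to both partitions (col 150 and 415). Lowering the last ~13 mm slowly.

Emit:
{"method": "step_arm", "body": {
  "steps": [0, 0, 0, 0.01, 0, 0, 0, 0, 0, 0, 0.02, 0, 0, 0, 0, 0, 0, 0.03, 0, 0, 0, 0, 0, 0, 0.035, 0, 0, 0, 0, 0, 0, 0.038, 0, 0, 0, 0, 0, 0, 0.038, 0, 0, 0]
}}

```text
time_s: 10.85
position: [0.58, 0.1968, 0.1229]
tool_rot: [[0.996, 0.09, -0.0], [0.09, -0.996, 0.0], [-0.0, -0.0, -1.0]]
ft_force: [0.1, -0.2, -0.4]
grip_width: 0.0281
```

Emit:
{"method": "step_arm", "body": {
  "steps": [0, 0, 0, 0.003, 0, 0, 0, 0, 0, 0, 0.006, 0, 0, 0, 0, 0, 0, 0.006, 0, 0, 0]
}}

```text
time_s: 11.15
position: [0.5804, 0.1969, 0.1223]
tool_rot: [[0.996, 0.09, 0.002], [0.09, -0.996, 0.0], [0.002, -0.0, -1.0]]
ft_force: [-1.3, -0.7, 6.9]
grip_width: 0.0283
```

Floor contact at the expected height with 7 N. Releasing to a part opening.

Emit:
{"method": "step_arm", "body": {
  "steps": [0.55, 0, 0, -0.003, 0, 0, 0, 0.55, 0, 0, -0.003, 0, 0, 0, 0.55, 0, 0, -0.003, 0, 0, 0, 0.55, 0, 0, -0.003, 0, 0, 0, 0.55, 0, 0, -0.003, 0, 0, 0]
}}

```text
time_s: 11.65
position: [0.5799, 0.1968, 0.1219]
tool_rot: [[0.996, 0.09, -0.0], [0.09, -0.996, -0.0], [-0.0, -0.0, -1.0]]
ft_force: [0.2, 0.2, -0.2]
grip_width: 0.0471
```

```bash
python3 - <<'E'
from h import *
im,d,K,T=snap('wrist','w11.png'); go([.58,.196,.30],5.3)
E
```

```text
t 11.7 pos [0.58   0.1968 0.1219] yaw 5.145237282613794 q [ 7.6826 34.3083 74.6371  0.0022 71.0601 92.5366] w 0.047088653107245075 F [-0.3609  0.0002 -0.0836]
shift [-0.0002  0.0027 -0.5935] turn z -0.003439171497471231
```

View pics/w11.png

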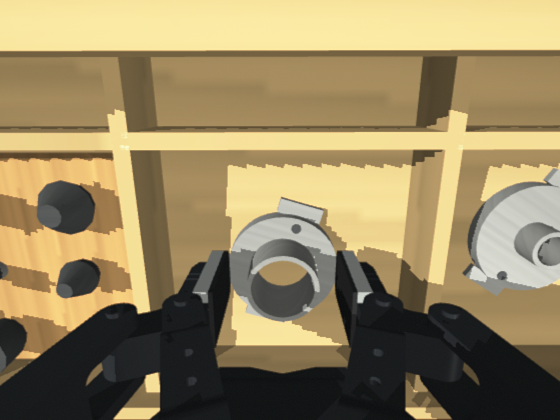

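The bush sits flat and released. The pads at (210,270) and (353,270) are clear of it. Retreating straight up.

Emit:
{"method": "step_arm", "body": {
  "steps": [0.55, 0, 0, -0.04, 0, 0, 0, 0.55, 0, 0, -0.12, 0, 0, 0, 0.55, 0, 0, -0.25, 0, 0, 0, 0.55, 0, 0, -0.4, 0, 0, 0, 0.55, 0, 0, -0.5, 0, 0, 0, 0.55, 0, 0, -0.5, 0, 0, 0, 0, -0.15, 0, -0.5, 0, 0, 0, 0, -0.3, 0, -0.5, 0, 0, 0, 0, -0.38, 0, -0.5, 0, 0, 0, 0, -0.38, 0, -0.5, 0, 0, 0]
}}

```text
time_s: 12.7
position: [0.4637, 0.1866, 0.2726]
tool_rot: [[0.996, 0.09, -0.0], [0.09, -0.996, -0.0], [-0.0, -0.0, -1.0]]
ft_force: [0.7, 0.1, 0.9]
grip_width: 0.0002
```

```bash
python3 - <<'E'
from h import *
im,d,K,T=snap('wrist','w12.png'); go([.4655,.1854,.128],5.3)
for r in imaging.pinpoint('wrist','guide_bush_center')[:3]+imaging.pinpoint('wrist','cell')[:2]: print(r['score'],r['pixel'],ray(r['pixel'],.109,K,T),ray(r['pixel'],.096,K,T))
E
```

```text
t 12.75 pos [0.4655 0.1866 0.2726] yaw 5.169246755052484 q [ 8.2945 15.8978 79.1709  0.0009 84.8971 93.1252] w -2.9507589354394887e-05 F [ 1.0143  0.1184 -0.011 ]
shift [-0.0008  0.004   0.4819] turn z -0.0029056276655003545
0.85 [285.5, 42.9] [0.5802 0.1944 0.109 ] [0.5821 0.1945 0.096 ]
0.86 [285.0, 37.9] [0.5837 0.1951 0.109 ] [0.5857 0.1952 0.096 ]
```

View pics/w12.png

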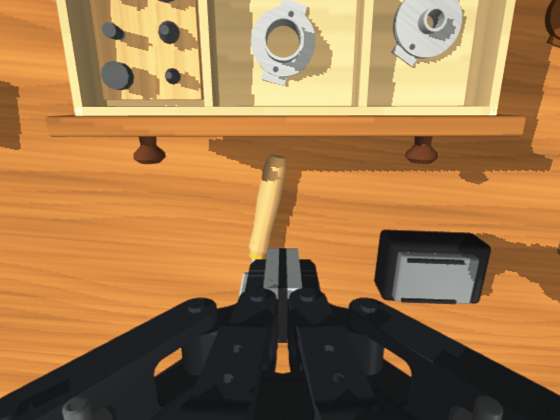

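The bush lies flat at (285,43) in the cell, about 2 mm off centre. Next I lower the closed fingers in front of the drawer between the knobs.

Emit:
{"method": "step_arm", "body": {
  "steps": [0, 0, 0.004, 0.15, 0, 0, 0, 0, 0, 0.004, 0.3, 0, 0, 0, 0, 0, 0.004, 0.42, 0, 0, 0, 0, 0, 0.004, 0.48, 0, 0, 0, 0, 0, 0.004, 0.48, 0, 0, 0, 0, 0, 0.004, 0.48, 0, 0, 0]
}}

```text
time_s: 13.45
position: [0.4675, 0.1854, 0.1282]
tool_rot: [[0.996, 0.089, 0.0], [0.089, -0.996, 0.0], [0.0, -0.0, -1.0]]
ft_force: [-0.5, -0.3, 0.6]
grip_width: -0.0002
```

Emit:
{"method": "step_arm", "body": {
  "steps": [0, 0.03, 0, 0, 0, 0, 0, 0, 0.06, 0, 0, 0, 0, 0, 0, 0.09, 0, 0, 0, 0, 0, 0, 0.11, 0, 0, 0, 0, 0, 0, 0.13, 0, 0, 0, 0, 0, 0, 0.15, 0, 0, 0, 0, 0, 0, 0.17, 0, 0, 0, 0, 0, 0, 0.2, 0, 0, 0, 0, 0, 0, 0.2, 0, 0, 0, 0, 0]
}}

```text
time_s: 14.35
position: [0.5277, 0.1908, 0.128]
tool_rot: [[0.996, 0.089, 0.002], [0.089, -0.996, 0.0], [0.002, -0.0, -1.0]]
ft_force: [0.4, -0.5, 0.3]
grip_width: -0.0
```

```bash
python3 - <<'E'
from h import *
im,d,K,T=snap('wrist','w13.png'); im,d,K,T=snap('side','s13.png');go([.64,.2015,.128],5.3)
E
```

```text
t 14.45 pos [0.5266 0.1908 0.1277] yaw 5.1397703390608305 q [ 7.804  29.3593 83.255   0.0045 67.3734 92.6625] w -9.047738896717452e-06 F [0.1036 0.844  0.078 ]
shift [ 0.3798 -0.0017 -0.0008] turn z -0.003560659131981541
```

View pics/w13.png

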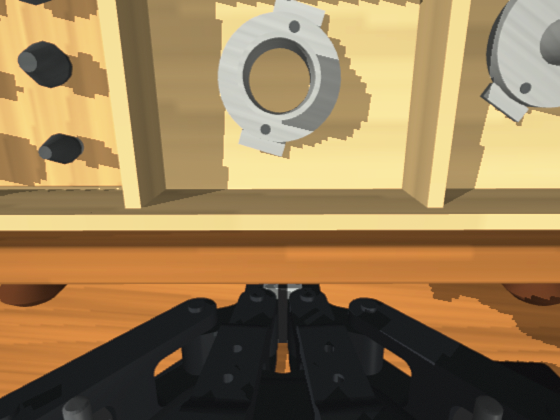

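View pics/s13.png

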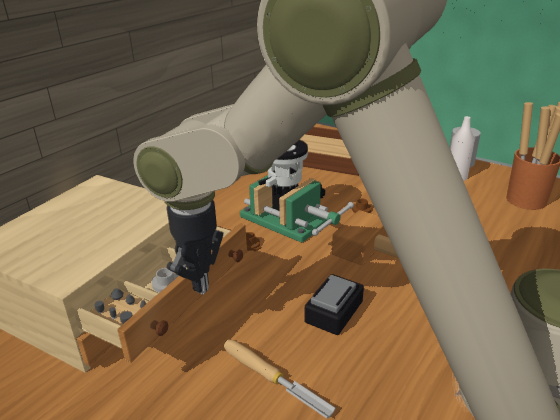

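The drawer moves in squarely and the bush at (280,75) stays put. Continuing.

Emit:
{"method": "step_arm", "body": {
  "steps": [0, 0.03, 0, 0, 0, 0, 0, 0, 0.06, 0, 0, 0, 0, 0, 0, 0.1, 0, 0, 0, 0, 0, 0, 0.14, 0, 0, 0, 0, 0, 0, 0.18, 0, 0, 0, 0, 0, 0, 0.22, 0, 0, 0, 0, 0, 0, 0.26, 0, 0, 0, 0, 0, 0, 0.29, 0, 0, 0, 0, 0, 0, 0.31, 0, 0, 0, 0, 0, 0, 0.32, 0, 0, 0, 0, 0]
}}

```text
time_s: 15.45
position: [0.6223, 0.1993, 0.1278]
tool_rot: [[0.996, 0.09, -0.0], [0.09, -0.996, -0.0], [-0.0, 0.0, -1.0]]
ft_force: [-2.9, -1.0, -0.8]
grip_width: -0.0001
```

Emit:
{"method": "step_arm", "body": {
  "steps": [0, 0.01, 0, 0, 0, 0, 0, 0, 0.02, 0, 0, 0, 0, 0, 0, 0.03, 0, 0, 0, 0, 0, 0, 0.035, 0, 0, 0, 0, 0, 0, 0.035, 0, 0, 0, 0, 0]
}}

```text
time_s: 15.95
position: [0.6328, 0.2004, 0.1283]
tool_rot: [[0.996, 0.09, 0.001], [0.09, -0.996, 0.0], [0.001, -0.0, -1.0]]
ft_force: [0.7, 0.7, 0.5]
grip_width: 0.0004
```

```bash
python3 - <<'E'
from h import *
im,d,K,T=snap('side','s14.png');go([.64,.2015,.128],5.3)
E
```

```text
t 16.0 pos [0.6328 0.2004 0.1284] yaw 5.147737079642943 q [ 7.3736 38.6179 64.6741  0.0013 76.6208 92.2256] w -6.533107926448955e-05 F [0.6583 0.5663 0.3379]
shift [ 0.0242 -0.0016  0.0012] turn z -0.0033836204523790374
```

View pics/s14.png

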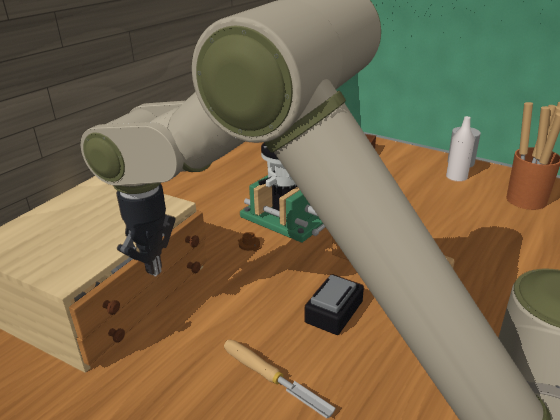

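The drawer is nearly shut, with a small gap left. I'll push in small steps until the force rises.

Emit:
{"method": "step_arm", "body": {
  "steps": [0, 0.01, 0, 0, 0, 0, 0, 0, 0.02, 0, 0, 0, 0, 0, 0, 0.025, 0, 0, 0, 0, 0, 0, 0.025, 0, 0, 0, 0, 0]
}}

```text
time_s: 16.4
position: [0.6377, 0.2009, 0.1283]
tool_rot: [[0.996, 0.09, -0.006], [0.09, -0.996, -0.001], [-0.006, 0.001, -1.0]]
ft_force: [-16.5, -2.4, 8.2]
grip_width: -0.0002
```

Emit:
{"method": "step_arm", "body": {
  "steps": [0, 0.007, 0, 0, 0, 0, 0, 0, 0.013, 0, 0, 0, 0, 0, 0, 0.013, 0, 0, 0, 0, 0]
}}

```text
time_s: 16.7
position: [0.6377, 0.2009, 0.1284]
tool_rot: [[0.996, 0.091, -0.016], [0.091, -0.996, -0.003], [-0.017, 0.002, -1.0]]
ft_force: [-37.9, -6.8, 17.5]
grip_width: 0.0002
```

```bash
python3 - <<'E'
from h import *
im,d,K,T=snap('side','s15.png');go([.65,.2025,.128],5.3)
im,d,K,T=snap('wrist','w15.png')
v,u=np.mgrid[0:420,0:560]; P=(np.stack([u,v,np.ones_like(u)],-1)@np.linalg.inv(K).T*d[...,None])@T[:3,:3].T+T[:3,3]
c=np.cos(np.radians(5.3));s=np.sin(np.radians(5.3))
x=(P[...,0]-.6631)*c+(P[...,1]-.2035)*s
m=(d>0)&(np.abs(P[...,2]-.165)<.004)&(np.abs(x)<.08);print('chest edge rel',np.percentile(x[m],[0,1,5]) if m.any() else 0)
m=(d>0)&(np.abs(P[...,2]-.15)<.005)&(np.abs(x)<.08);print('drawer top edge',m.sum(),np.percentile(x[m],[1,50,99]) if m.any() else 0)
E
```

```text
t 16.75 pos [0.6377 0.2009 0.1284] yaw 5.198231345362973 q [ 7.3816 39.4906 62.8779 -0.0528 78.5677 92.1935] w -9.671777667181795e-05 F [-36.5976  -7.249   18.4397]
shift [ 0.0413 -0.0017  0.0006] turn z -0.0022615256586006023
chest edge rel [-0.0357 -0.0237  0.0015]
drawer top edge 7670 [-0.0316 -0.0104 -0.0076]
```

View pics/s15.png

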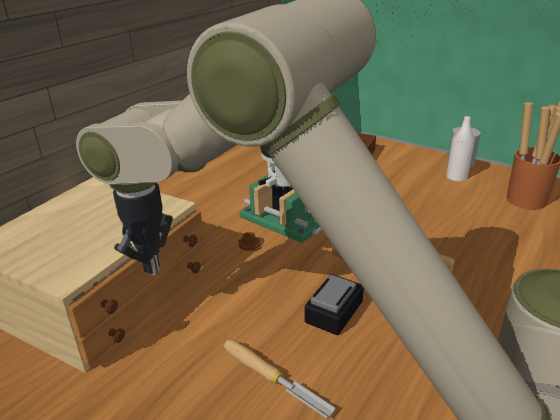

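View pics/w15.png

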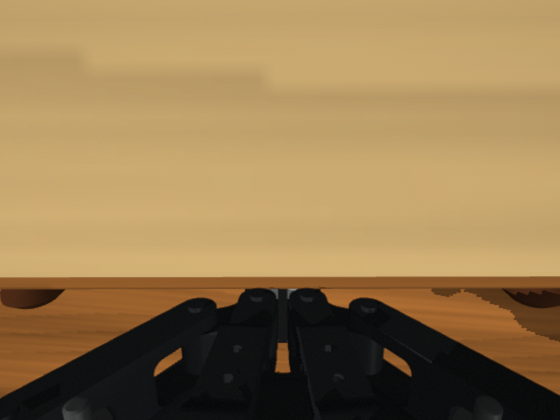

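It is on the hard stop: 37 N and no further motion, with the front even with the lower drawer's. Backing off and up.

Emit:
{"method": "step_arm", "body": {
  "steps": [0, -0.04, 0, 0, 0, 0, 0, 0, -0.12, 0, 0, 0, 0, 0, 0, -0.24, 0, 0, 0, 0, 0, 0, -0.3, 0, -0.1, 0, 0, 0, 0, -0.4, 0, -0.25, 0, 0, 0, 0, -0.4, 0, -0.4, 0, 0, 0, 0, -0.4, 0, -0.4, 0, 0, 0, 0, -0.4, 0, -0.4, 0, 0, 0, 0, -0.4, 0, -0.4, 0, 0, 0]
}}

```text
time_s: 17.7
position: [0.5242, 0.1905, 0.2469]
tool_rot: [[0.996, 0.09, -0.001], [0.09, -0.996, -0.0], [-0.002, 0.0, -1.0]]
ft_force: [-0.2, -0.3, -1.0]
grip_width: 0.0001
```

```bash
python3 - <<'E'
from h import *
im,d,K,T=snap('side','s16.png');go([.65,.2025,.128],5.3)
for n in ('side','top'):
    im,d,K,T=snap(n,n+'16.png')
    v,u=np.mgrid[0:420,0:560]; P=(np.stack([u,v,np.ones_like(u)],-1)@np.linalg.inv(K).T*d[...,None])@T[:3,:3].T+T[:3,3]
    c=np.cos(np.radians(5.3));s=np.sin(np.radians(5.3))
    x=(P[...,0]-.6631)*c+(P[...,1]-.2035)*s; y=-(P[...,0]-.6631)*s+(P[...,1]-.2035)*c
    for lo,hi in ((.03,.07),(.10,.145)):
        m=(d>0)&(P[...,2]>lo)&(P[...,2]<hi)&(np.abs(x)<.05)&(np.abs(y)<.08);print(n,lo,m.sum(),np.median(x[m]) if m.any() else 0)
    for t in ('battery_center','gouge_center','mallet_center'):
        print(t,[(round(r['score'],2),np.round(r['pixel'])) for r in imaging.pinpoint(n,t)[:1]])
E
```

```text
t 17.75 pos [0.5242 0.1905 0.2466] yaw 5.138590700992468 q [ 7.8083 22.7069 73.1795 -0.0001 84.2418 92.6697] w 0.00010820999310787758 F [ 0.1432  0.2829 -0.0818]
shift [ 0.4223 -0.0024  0.3945] turn z -0.0035868733112784787
side 0.03 1068 -0.014235312852737079
side 0.1 1415 -0.014122721594269992
battery_center [(0.91, array([336., 299.]))]
gouge_center [(0.72, array([275., 375.]))]
mallet_center [(0.57, array([382., 245.]))]
top 0.03 188 -0.014434637419514482
top 0.1 282 -0.014322405885923548
battery_center [(0.75, array([232., 296.]))]
gouge_center [(0.91, array([142., 295.]))]
mallet_center [(0.76, array([330., 293.]))]
```

View pics/s16.png

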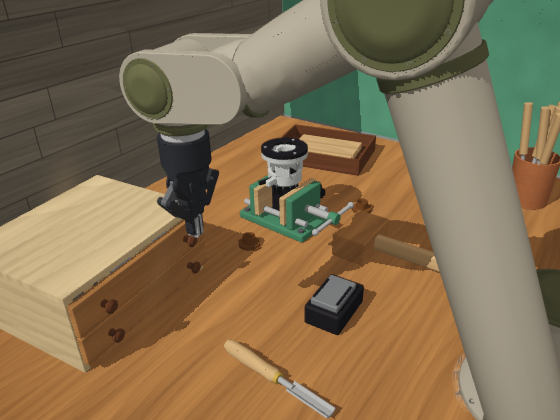

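```bash
ls pics | grep top
```

```text
top0.png
top1.png
top16.png
top9.png
```

View pics/top16.png

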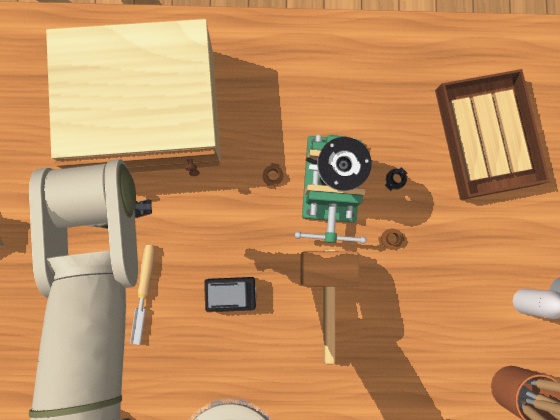

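The upper drawer front is flush with the lower one to 0.1 mm. The battery, gouge and mallet have not moved, and the arm is clear. Handing in.

```bash
python3 -c "
from rig import close_job
print(close_job())"
```

```text
the job is handed in; nothing more can be done
None
```

I turned the guide bush about 80° anticlockwise to its release stop and lifted it off. I set it flat and collar up in the empty middle cell, let go, then pushed the drawer shut, and handed the job in at about 18 s.

- **Bush placing:** The wrist camera put the bush about 2 mm from the cell centre after release. It hadn't shifted in the picture taken 27 mm into the push. I couldn't see it after the drawer closed, so its final position rests on those earlier views.
- **Drawer:** It met a hard stop at about 37 N of push, and its front is level with the lower drawer's to 0.1 mm.
- **Small bush:** It was still in its own cell when last seen, early in the push.
- **Other tools:** The battery, gouge and mallet are where they were at the start in the last top view.
- **Arm:** The arm was clear of everything at hand-in.

No check failed, but the pointing network often picked out the look-alike bushes on the bench. I took the bush's position from the depth images instead.

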